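Fit the clamp lever and tighten to the click

TASK

Fit the loose lever with the upright knob onto the clamp's upright splined spindle: turn it until its splines match and slide it fully home on the shoulder. Then turn it clockwise (seen from above) until the clamp's torque clutch clicks once, stop there at the first click, and let go, leaving the lever on the spindle and the other things where they stand.

Things in the scene. Friction and masses are not known exactly. Their poses are not given: they have to be found in the camera images.
- lever: The clamp lever, plain steel, loose, flat on the table, 0.22 kg. Origin: centre of its hub's underside, on the bore's axis, z up. The hexagonal hub is 34 mm across flats, 32 mm tall; two flats face the lever's +y and -y: grip it there. A thin arm (16 mm wide, 1 to 9 mm above the underside) runs along +x to 104 mm. Centre of mass within 20 mm of the bore.
- lever_bore (a point): Top of the lever hub's through bore. Six grooves 6.6 mm wide, centred 30, 90, 150 ... degrees from the lever's +x, reach out to 12.7 mm from the axis; the teeth between them reach in to 8.5 mm.
- lever_knob (a point): Middle of the lever's upright black knob: round, up to 25 mm across, axis 92 mm from the bore's axis, from 20 to 54 mm above the hub's underside; this point is 40 mm above it.
- clamp: The eccentric clamp, fixed: a plywood bed 110 mm wide, from 60 mm on its -x to 190 mm on its +x side, with a steel cam disc, a glued-up wooden blank and a steel fence, none higher than 72 mm. Origin on the table under the spindle's axis, z up.
- seat (a point): Centre of the flat round shoulder (36 mm across, 85 mm above the table) at the spindle's foot, on which the hub's underside rests when fully home. Axes as clamp; they do not turn with the spindle.
- spindle_top (a point): Tip of the upright steel spindle, 30 mm above the shoulder. From the shoulder to 22 mm above it: six ribs 4.6 mm wide, 60 degrees apart, 23 mm across the tips; above that a smooth pilot nose 14.8 mm across, tapered. Clearance in the bore about 1 mm all round: the lever enters within about 0.1 rad of any of the six matches.
- cam (a point): Top of the cam under the shoulder. Cam and ribs stand at another angle every time, not reported: find it by sight, or rest the hub lightly (5 N) on the ribs and turn it up to 60 degrees until it can drop 22 mm. The spindle resists turning with 0.15 N m, so it stays put under a light touch. Clockwise from above the cam closes on the blank after 0.2 to 0.8 rad.
- clutch (a joint): Slip of the torque clutch in the spindle, rad, 0 at the start. Turning clockwise it stays below 0.1 until the cam bears on the blank; then torque climbs to about 0.5 N m (5.5 N at the knob) within 0.1 rad of slip and falls again; past 0.35 it snaps over with one click, by itself if free, and settles at 0.70 and stays there. Turned on, it resists and clicks again past 1.05.
- glue_bottle: Bystander: white glue bottle, red cap, 64 mm across, 190 mm tall. Origin: centre of the underside.
- jar: Bystander: glass jar, blue lid, 68 mm across, 62 mm tall. Origin: centre of the underside.
- filler_jar: Bystander: squat glass jar, white lid, 80 mm across, 50 mm tall. Origin: centre of the underside.
- sanding_block: Bystander: cork block 60 x 80 x 30 mm. Origin: centre of the underside.
- brush: Bystander: flat paint brush lying along its x. Origin: centre of the underside.
- offcut: Bystander: wooden offcut 120 x 45 x 22 mm. Origin: centre of the underside.
- oil_bottle: Bystander: clear bottle, yellow cap, 60 mm across, 170 mm tall. Origin: centre of the underside.
- square_key: the wrong lever: a flat steel key with a low hub (36 mm across, 18 mm tall) and a small square hole, 100 mm arm along +x, no knob; does not fit the spindle. Origin: centre of the underside of its hub.

How it is judged:
On the way, in this order (a step that is already met when the one before it is completed fails the run):
1. the lever is fully home on the spindle, before the clutch has clicked (horizontal distance between lever and seat below 0.003 m and z of lever in the frame of seat between -0.003 and 0.003 m and angle between lever's own z axis and vertical below 0.08 rad and value of joint clutch below 0.2 rad), for 0.2 s.
2. the clutch has clicked once with the lever on the spindle (horizontal distance between lever and seat below 0.003 m and z of lever in the frame of seat between -0.003 and 0.003 m and angle between lever's own z axis and vertical below 0.08 rad and value of joint clutch between 0.55 and 0.85 rad), for 0.2 s.
At the end, for the whole second after the job is handed in: The lever sits at rest on the spindle: hub axis within 3 mm of the spindle's axis, underside within 3 mm of the shoulder, tilted less than 0.08 rad, and the clutch slip lies between 0.55 and 0.85 rad (one click) (all of step 2 and linear speed of lever below 0.05 m/s and angular speed of lever below 0.5 rad/s); the robot touches nothing.
It fails at once if the clamp is turned on past the first click and overtightened (value of joint clutch above 1 rad).
It fails at once if a bystander or the wrong lever is pushed away by more than 40 mm or knocked over (distance of any of glue_bottle, jar, filler_jar, sanding_block, brush, offcut, oil_bottle, square_key from where it was at the start of the episode above 0.04 m or angle between any of glue_bottle, jar, filler_jar, sanding_block, offcut, oil_bottle, square_key's own z axis and vertical above 0.5 rad).
It also fails if it takes over 72 s, if anything falls off the work surface, if the arm or the gripper's body presses on something with over 40 N, if the wrist force passes 120 N, or if a joint passes its speed limit or range.

ROBOT

A 7-joint arm with a two-finger parallel gripper is mounted at the origin on the work surface. World frame = base frame: x ahead of the robot, y to its left, z up, the work surface at z = 0. Lengths are in m, angles in rad, forces in N, time in s.
With the tool pointing down it reaches from about 0.4 to 0.85 m from the base axis. Payload 4.5 kg.
Tool frame: the origin (TCP) lies on the centre line of the jaws, within the pads' length; the fingertips stand r.tips_ahead ahead of it and the grasp point (between the pads) is the TCP (r.tips_ahead is the distance from the TCP to the fingertips, in m); z points along the fingers, y is the direction in which the jaws open and shut (so a half turn about z gives the same grasp; the last joint's range is limited). The gripper opens to 88 mm and grips with 3 to 60 N. Pads are 18 mm wide; open, the fingers measure 123 mm over their backs; the gripper's body (75 mm by 187 mm) begins 45 mm behind the grasp point.
Start: joints at [1.199, 0.689, -0.195, 1.565, 0.157, 0.902, -0.215], TCP at [0.247, -0.574, 0.219] pointing down, gripper open.
Joint ranges: [-3.01, 3.01], [-0.46, 2.08], [-1.47, 1.51], [0.13, 2.56], [-1, 4.14], [0.04, 2.09], [-2.66, 2.66]. Speed limits (rad/s): [2.57, 2.57, 3.14, 3.14, 3.14, 3.14, 3.14].

INTERFACE

Orientations are given as a unit quaternion [x, y, z, w].
In Python, from plant import r gives the robot as it stands.
- The arm moves only by the shell command python3 -m inch 'ROWS' [FORCE]. ROWS is JSON, a list of rows, each a list of 5 numbers: the shift along the world's x, y, z in units of 25 mm (1.0 is 25 mm), then the turn about the world's z in units of 6 degrees (1.0 is 6 degrees), then the finger opening in mm, from 0 to 88.1. A call has 1 to 5 rows; each row shifts and turns the commanded pose from where the row before left it; what a row does not reach is not made up. A row lasts 1/10 s, in which the tool goes at most 50 mm and 8.59 degrees, less where a joint would pass 70% of its speed; a pose out of reach is approached as far as the arm can. A call is refused whole if a number of a shift passes 1 or a number of a turn 1, either way. A call with a gripper value outside its range is refused whole. The fingers move at their own pace and stop on an object; FORCE is the grip in N (left out, the last holds). Time passes only in rows, so rows that do not move let the fingers close. It gives the time, the measured TCP pose, the force and the opening at its end, in the units of the state.
- r.get_state(): the state, without advancing time (a new reading comes with each control period).
- r.snapshot(name): name is "scene" or "side" or "wrist"; returns a dict with "pixels" (384x512x3 uint8, red, green, blue), "range_z" (384x512 float32, m along the optical axis (not along the pixel's ray), 0 where there is no reading), "K" (3x3 intrinsics, pixels), "position" and "attitude" of the camera in the world. Camera axes: x right, y up, looking along -z (the intrinsics and any distortion apply to the point x, -y, -z); pixel columns grow to the right and rows downward; lengths in m; the calibration is good to about 2 mm. The wrist camera is an equidistant fisheye: a pixel r from the principal point sees the ray r / f radians off the axis. A picture is of the moment at which its call begins.
- r.finish_job(): hands the job in, once; it reports no verdict.
The state is a dict: "clock": time; "q": joint angles; "qd": joint speeds; "joint_torque": joint torques, N m; "tool_pos": TCP position; "eef_rot": TCP orientation; "contact_force": force on the tool from outside, world axes, zero at the start; "moment": the same for the moment, N m; "opening": opening from 0.0 (shut) to 1.0 (fully open).
Only numpy, scipy, OpenCV 4.12 (cv2) and the standard library are available. Lean on these libraries where they do the work, as an engineer would, in place of code of your own. Each camera call takes 0.05 s, during which the arm holds its last target. There are 200 camera calls.

## Working session

There is one attempt and no reset: what is moved stays moved. The work goes in short steps, Python scripts to look and compute and a shell command to move; the robot and the scene stay as the last step left them, time stands still between calls to the robot, and variables do not carry over. Pictures are saved under pics/ and viewed, about 8 in all and at most 12, crops included, and the job is handed in when it is done.

```bash
ls; mkdir -p pics; cat > h.py <<'E'
import numpy as np, cv2
from scipy.spatial.transform import Rotation as R
from plant import r
def snap(n,save=None):
    s=r.snapshot(n)
    if save: cv2.imwrite('pics/'+save,s['pixels'][:,:,::-1])
    return s
def Rm(s):
    a=np.array(s['attitude']); return a if a.shape==(3,3) else R.from_quat(a).as_matrix()
def ray(s,u,v,fish=False):
    K=s['K'];x=(u-K[0,2])/K[0,0];y=(v-K[1,2])/K[1,1]
    if fish:
        t=np.hypot(x,y)+1e-9; d=np.array([np.sin(t)*x/t,-np.sin(t)*y/t,-np.cos(t)])
    else: d=np.array([x,-y,-1.])
    return Rm(s)@d
def onplane(s,u,v,z,fish=False):
    d=ray(s,u,v,fish);p=np.array(s['position']);return p+d*(z-p[2])/d[2]
def cloud(s):
    K=s['K'];h,w=s['range_z'].shape;v,u=np.mgrid[:h,:w];z=s['range_z']
    c=np.stack([(u-K[0,2])/K[0,0]*z,-(v-K[1,2])/K[1,1]*z,-z],-1)
    return c@Rm(s).T+np.array(s['position'])
E
python3 - <<'E'
from h import *
a=snap('scene');b=snap('side')
print(a['K'],a['position'],a['attitude'],b['position'])
cv2.imwrite('pics/scene.png',cv2.resize(a['pixels'][:,:,::-1],(800,600)))
cv2.imwrite('pics/side.png',cv2.resize(b['pixels'][:,:,::-1],(800,600)))
np.savez('s.npz',**{k:a[k] for k in a}); np.savez('d.npz',**{k:b[k] for k in b})
print(r.get_state(),r.tips_ahead)
E
```

```text
pics
[[445.69221538   0.         264.98447911]
 [  0.         445.69221538 185.92822977]
 [  0.           0.           1.        ]] [1.53671241 0.09950789 0.96083965] [0.27793377 0.30452398 0.65523302 0.63299894] [-0.00582935  0.58072068  0.8150299 ]
{'clock': 0.1, 'q': array([ 1.19878472,  0.68987778, -0.19454958,  1.56619786,  0.15726547,
        0.90249501, -0.21513336]), 'qd': array([-0.00047666, -0.00084445,  0.00089115, -0.00182218, -0.00046098,
       -0.002444  , -0.00128305]), 'joint_torque': array([-3.25882262e-03, -5.28500783e+01, -1.27160367e+00, -1.53836846e+01,
       -5.25677903e-02,  1.89990591e-03,  5.61638535e-05]), 'tool_pos': array([ 0.24648314, -0.57371711,  0.21871617]), 'eef_rot': array([ 9.79480896e-01,  2.01535461e-01, -1.94717207e-04, -7.70889679e-04]), 'contact_force': array([-0.39209163,  0.1845078 ,  0.6453962 ]), 'moment': array([ 0.01464354, -0.01828537,  0.01242987]), 'opening': 1.0002072184423716} 0.019
```

View pics/scene.png

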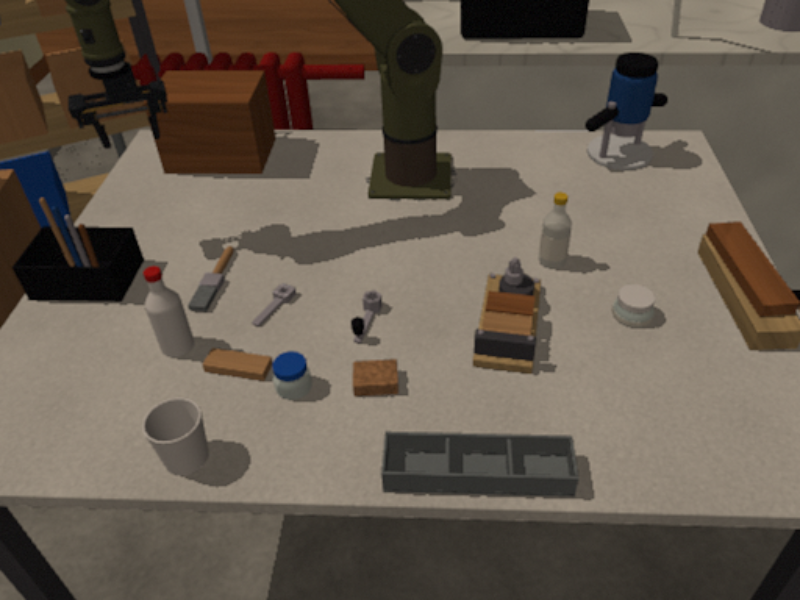

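View pics/side.png

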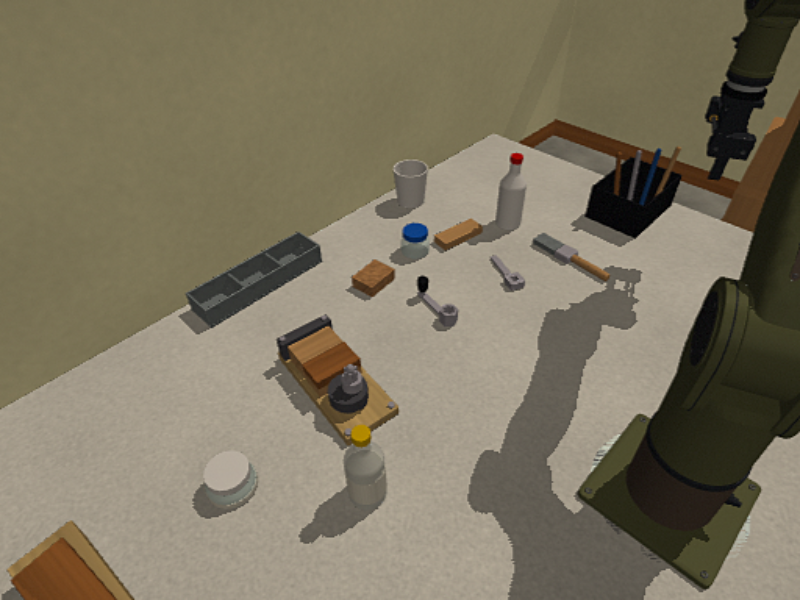

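The scene view (800x600) shows the lever hub at (372,299) with its knob at (358,326), the spindle tip at (515,262), the square key at (285,291) and the oil bottle at (556,232). The side view shows the hub at (448,314), the knob at (423,284) and the spindle tip at (351,368).

```bash
python3 - <<'E'
from h import *
a=dict(np.load('s.npz'));b=dict(np.load('d.npz'));k=.64
def two(p,q):
    d1=ray(a,p[0]*k,p[1]*k);d2=ray(b,q[0]*k,q[1]*k);d1/=np.linalg.norm(d1);d2/=np.linalg.norm(d2)
    P,Q=a['position'],b['position'];t=np.linalg.lstsq(np.c_[d1,-d2],Q-P,rcond=None)[0]
    x,y=P+t[0]*d1,Q+t[1]*d2;return (x+y)/2,np.linalg.norm(x-y)
print('hub',onplane(a,372*k,296*k,.032),onplane(b,448*k,312*k,.032))
for n,p,q in [('knobtop',(357,320),(422,279)),('sp',(515,262),(351,368))]: print(n,*two(p,q))
for n,s in (('scene',a),('side',b)):
    c=cloud(s);px=s['pixels'].astype(int)
    # things in lever area & clamp
    hub=onplane(a,372*k,296*k,.032)[:2]
    m=(np.hypot(c[...,0]-hub[0],c[...,1]-hub[1])<.035)&(c[...,2]>.027)&(c[...,2]<.04);print(n,'hub top',m.sum(),np.median(c[m],0), (c[m].min(0)+c[m].max(0))/2)
    m=(px.max(2)<45)&(np.hypot(c[...,0]-hub[0],c[...,1]-hub[1])<.13)&(c[...,2]>.018)&(c[...,2]<.07);print('knob',m.sum(),np.median(c[m],0))
    m=(c[...,2]>.095)&(c[...,2]<.13)&(np.hypot(c[...,0]-two((515,262),(351,368))[0][0],c[...,1]-two((515,262),(351,368))[0][1])<.03);print('spindle',m.sum(),np.median(c[m],0),c[m].max(0))
for n,p,z in [('oil',(555,262),0),('fill',(636,292),.05),('jar',(290,364),.062),('sand',(376,370),.03),('key',(286,291),.018),('fence',(505,345),.07)]: print(n,onplane(a,p[0]*k,p[1]*k,z))
E
```

```text
hub [ 0.49996655 -0.0505703   0.032     ] [ 0.49450659 -0.045706    0.032     ]
knobtop [ 0.58885186 -0.0699162   0.04994417] 0.00028824366838075654
sp [0.47787065 0.22861837 0.10697907] 0.0044189941482796575
scene hub top 70 [ 0.49939979 -0.05230884  0.03195235] [ 0.49740924 -0.05384878  0.03260515]
knob 67 [ 0.59671823 -0.07012906  0.04448507]
spindle 54 [0.4809375  0.22834201 0.10666149] [0.487356   0.23858118 0.11699598]
side hub top 62 [ 0.49984247 -0.0518514   0.03039826] [ 0.49980728 -0.05292637  0.03096295]
knob 54 [ 0.58479238 -0.06557348  0.04405765]
spindle 62 [0.47499436 0.23187176 0.10556731] [0.48804679 0.24047852 0.11618838]
oil [0.34519818 0.33369663 0.        ]
fill [0.49781658 0.46901993 0.05      ]
jar [ 0.71519218 -0.17389897  0.062     ]
sand [ 0.69664199 -0.025831    0.03      ]
key [ 0.47250138 -0.23193342  0.018     ]
fence [0.66774735 0.20356546 0.07      ]
```

```bash
M='python3 -m inch'
$M '[[0.4,0.83,0,1,88],[0.4,0.83,0,1,88],[0.4,0.83,0,1,88],[0.4,0.83,0,1,88],[0.4,0.83,0,1,88]]' 
$M '[[0.4,0.83,0,1,88],[0.4,0.83,0,1,88],[0.4,0.83,0,1,88],[0.4,0.83,0,1,88],[0.4,0.83,0,1,88]]' 
$M '[[0.4,0.83,0,1,88],[0.4,0.83,0,1,88],[0.4,0.83,0,1,88],[0.4,0.83,0,1,88],[0.4,0.83,0,1,88]]' 
$M '[[0.4,0.83,0,1,88],[0.4,0.83,0,1,88],[0.4,0.83,0,1,88],[0.4,0.83,0,1,88],[0.4,0.83,0,1,88]]' 
$M '[[0.4,0.83,0,1,88],[0.4,0.83,0,1,88],[0.4,0.83,0,1,88],[0.4,0.83,0,1,88],[0,0,0,0,88]]' 
cat >> h.py <<'E'
def yaw():
    m=R.from_quat(r.get_state()['eef_rot']).as_matrix(); return np.degrees(np.arctan2(m[1,1],m[0,1]))
E
python3 - <<'E'
from h import *
s=snap('wrist');np.savez('w.npz',**s);cv2.imwrite('pics/w1.png',cv2.resize(s['pixels'][:,:,::-1],(800,600)))
st=r.get_state();print(st['tool_pos'],st['q'],yaw(),s['position'],s['K'][0])
E
```

```text
clock: 0.6
tool_pos: [0.2968, -0.4694, 0.2191]
eef_rot: [0.893, 0.45, -0.0, -0.0]
contact_force: [0.6, -0.8, -0.3]
opening: 0.997
clock: 1.1
tool_pos: [0.3468, -0.3658, 0.2192]
eef_rot: [0.746, 0.666, -0.0, -0.0]
contact_force: [-0.2, -0.4, -0.4]
opening: 1.005
clock: 1.6
tool_pos: [0.3968, -0.2621, 0.2192]
eef_rot: [0.548, 0.836, -0.0, -0.0]
contact_force: [1.3, 0.4, -0.6]
opening: 1.002
clock: 2.1
tool_pos: [0.4468, -0.1585, 0.2192]
eef_rot: [0.313, 0.95, -0.0, -0.0]
contact_force: [0.3, -0.2, -0.2]
opening: 1.002
clock: 2.6
tool_pos: [0.488, -0.0729, 0.2196]
eef_rot: [0.108, 0.994, 0.002, 0.001]
contact_force: [-0.2, 1.1, -0.0]
opening: 1.002
[ 0.48689219 -0.0751922   0.21926461] [ 0.59675125  0.63980193 -0.87574735  1.9359172   0.64124664  0.87129267
  0.73200757] 77.31368091860773 [ 0.41004716 -0.05705258  0.38493798] [297.31863964   0.         257.90093182]
```

View pics/w1.png

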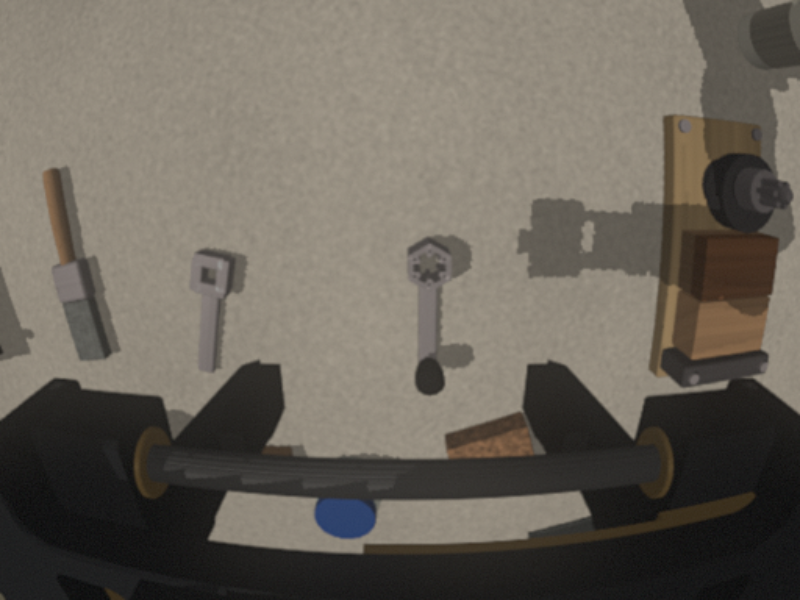

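Wrist view (800x600): lever hub bore at (429,263), arm running straight down to the knob at (429,375). The square key is at (213,272) and the spindle is at the right edge, tip around (775,192).

```bash
python3 - <<'E'
from h import *
s=dict(np.load('w.npz'));k=.64
g=s['pixels'].astype(int)
h=onplane(s,429*k,263*k,.032,1);print('bore',h)
a=[onplane(s,u*k,v*k,.009,1) for u,v in((428,290),(427.5,345))];print('arm',a,np.degrees(np.arctan2(*(a[1]-a[0])[1::-1])))
kt=onplane(s,429.5*k,378*k,.045,1);print('knob',kt,np.hypot(*(kt-h)[:2]),np.degrees(np.arctan2(*(kt-h)[1::-1])))
print('sp',onplane(s,778*k,192*k,.115,1))
st=r.get_state();print((h-st['tool_pos'])/.025,yaw())
m=R.from_quat(st['eef_rot']).as_matrix();print(m[:,2])
E
```

```text
bore [ 0.49578014 -0.05371167  0.032     ]
arm [array([ 0.52415292, -0.05899098,  0.009     ]), array([ 0.57359977, -0.06936821,  0.009     ])] -11.852449481944257
knob [ 0.58739227 -0.07234066  0.045     ] 0.09348700867799516 -11.494169571100786
sp [0.47260196 0.21442284 0.115     ]
[ 0.3555181   0.85922128 -7.49058453] 77.31368091860773
[-2.41863595e-04  8.96246298e-04 -9.99999569e-01]
```

```bash
M='python3 -m inch'
$M '[[0.4,0.88,-0.5,0.2,70],[0,0,-1,0,70],[0,0,-1,0,70],[0,0,-1,0,70],[0,0,-1,0,70]]'
$M '[[0,0,-1,0,70],[0,0,-1,0,70],[0,0,-0.8,0,70],[0,0,-0.5,0,70],[0,0,0,0,70]]'
$M '[[0,0,0,0,20],[0,0,0,0,20],[0,0,0,0,20],[0,0,0,0,20],[0,0,0,0,20]]' 50
$M '[[0,0,0,0,20],[0,0,0,0,20],[0,0,0,0,20],[0,0,0,0,20],[0,0,0,0,20]]'
python3 - <<'E'
from h import *
st=r.get_state();print(st['tool_pos'],st['moment'],yaw(),st['opening']*88.1)
E
```

```text
clock: 3.15
tool_pos: [0.4959, -0.0563, 0.1058]
eef_rot: [0.103, 0.995, -0.001, -0.0]
contact_force: [0.1, -1.1, -0.7]
opening: 0.793
clock: 3.65
tool_pos: [0.495, -0.0562, 0.023]
eef_rot: [0.102, 0.995, -0.001, -0.002]
contact_force: [-0.5, 0.0, -0.2]
opening: 0.793
clock: 4.15
tool_pos: [0.497, -0.0543, 0.0248]
eef_rot: [0.101, 0.995, 0.0, 0.0]
contact_force: [0.1, -1.1, -0.3]
opening: 0.368
clock: 4.65
tool_pos: [0.4967, -0.0542, 0.0244]
eef_rot: [0.101, 0.995, 0.0, -0.0]
contact_force: [-0.0, 0.5, -0.1]
opening: 0.225
[ 0.4967363  -0.05424434  0.02441902] [ 0.03627654 -0.11664113 -0.01690708] 78.45035159270466 19.801255920755683
```

```bash
python3 - <<'E'
from h import *
s=snap('wrist');b=snap('side')
i=np.vstack([cv2.resize(s['pixels'][150:330,150:390],(800,600))[:,:,::-1]]);j=cv2.resize(b['pixels'][130:250,200:360],(800,600))[:,:,::-1]
cv2.imwrite('pics/w2.png',np.hstack([cv2.resize(i,(400,300)),cv2.resize(j,(400,300))]))
E
```

```text
(no output)
```

View pics/w2.png

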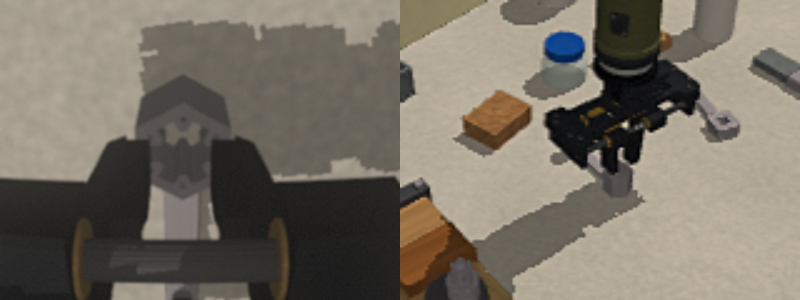

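The left half (wrist) shows the hub top at about (183,150), with the fingers only 20 mm apart and reaching past it. The right half (side) shows the hub at (617,178) sticking out on the robot side of the fingers. The grip missed the flats, so I'll measure where the hub is now.

```bash
python3 - <<'E'
from h import *
for n in('scene','side'):
    s=snap(n);c=cloud(s);px=s['pixels'].astype(int)
    m=(abs(c[...,0]-.485)<.05)&(abs(c[...,1]+.05)<.04)&(c[...,2]>.026)&(c[...,2]<.035)&(px.min(2)>60)
    print(n,m.sum(),np.median(c[m],0),c[m].min(0),c[m].max(0))
    v,u=np.nonzero(m);print(u.mean(),v.mean(),onplane(s,u.mean(),v.mean(),.032))
s=snap('wrist');np.savez('w3.npz',**s)
b=onplane(s,(183*.6+150),(152*.6+150),.032,1);print(b)
z=s['range_z'];print(z[210:262:6,240:285:5].round(3));print(s['position'],r.get_state()['tool_pos'])
K=s['K'];
# depth-based points fisheye
v,u=np.mgrid[:384,:512];x=(u-K[0,2])/K[0,0];y=(v-K[1,2])/K[1,1];t=np.hypot(x,y)+1e-9
c=np.stack([np.tan(t)*x/t*z,-np.tan(t)*y/t*z,-z],-1)@Rm(s).T+s['position']
m=(c[...,2]>.028)&(c[...,2]<.036)&(abs(u-260)<40)&(v>190)&(v<275);print(m.sum(),c[m].min(0),c[m].max(0),np.median(c[m],0))
E
```

```text
scene 38 [ 0.50423495 -0.0552701   0.03183559] [ 0.47917831 -0.07261949  0.02694197] [ 0.51900129 -0.03777249  0.03499725]
236.6315789473684 190.21052631578948 [ 0.50367224 -0.05478923  0.032     ]
side 47 [ 0.49595013 -0.04799631  0.02989462] [ 0.4825141  -0.07163326  0.02661984] [ 0.5140328  -0.03514311  0.03423937]
287.29787234042556 198.95744680851064 [ 0.49531184 -0.04946145  0.032     ]
[ 0.49865989 -0.05408247  0.032     ]
[[0.19  0.185 0.179 0.175 0.172 0.178 0.183 0.187 0.192]
 [0.179 0.175 0.17  0.17  0.17  0.17  0.172 0.177 0.182]
 [0.171 0.171 0.171 0.171 0.172 0.171 0.17  0.17  0.173]
 [0.172 0.176 0.207 0.206 0.173 0.208 0.182 0.172 0.173]
 [0.174 0.173 0.209 0.209 0.206 0.208 0.197 0.173 0.16 ]
 [0.16  0.185 0.202 0.202 0.197 0.205 0.187 0.    0.153]
 [0.162 0.177 0.194 0.193 0.186 0.195 0.192 0.176 0.147]
 [0.161 0.177 0.186 0.185 0.181 0.187 0.184 0.178 0.141]
 [0.161 0.178 0.179 0.178 0.178 0.18  0.178 0.179 0.141]]
[ 0.41882661 -0.03907867  0.18982434] [ 0.49674332 -0.05425864  0.02442405]
1328 [ 0.47968415 -0.06955774  0.02800542] [ 0.51776946 -0.03599459  0.03421406] [ 0.49198405 -0.05456834  0.03200578]
```

```bash
python3 - <<'E'
from h import *
s=dict(np.load('w3.npz'));K=s['K'];z=s['range_z']
v,u=np.mgrid[:384,:512];x=(u-K[0,2])/K[0,0];y=(v-K[1,2])/K[1,1];t=np.hypot(x,y)+1e-9
c=np.stack([np.tan(t)*x/t*z,-np.tan(t)*y/t*z,-z],-1)@Rm(s).T+s['position']
dk=(s['pixels'].max(2)<60)&(z>0)&(np.abs(c[...,0]-.497)<.05)&(np.abs(c[...,1]+.054)<.06)
for lo in np.arange(0,.1,.008):
    for sg in(-1,1):
        d=c[...,1]+.0542
        m=dk&(c[...,2]>lo)&(c[...,2]<lo+.008)&(sg*d>0)
        if m.sum(): print(round(lo,3),sg,m.sum(),'y',(d[m]*1000).min().round(),(d[m]*1000).max().round(),'x',c[m][:,0].min().round(3),c[m][:,0].max().round(3))
E
```

```text
0.0 1 1 y 19.0 19.0 x 0.514 0.514
0.04 -1 53 y -17.0 -9.0 x 0.483 0.496
0.04 1 75 y 8.0 22.0 x 0.49 0.505
0.048 -1 196 y -21.0 -8.0 x 0.481 0.498
0.048 1 200 y 8.0 24.0 x 0.489 0.505
0.056 -1 258 y -22.0 -8.0 x 0.481 0.5
0.056 1 277 y 8.0 25.0 x 0.489 0.505
0.064 -1 349 y -23.0 -9.0 x 0.481 0.502
0.064 1 354 y 8.0 26.0 x 0.489 0.507
0.072 -1 306 y -23.0 -10.0 x 0.481 0.49
0.072 1 298 y 12.0 26.0 x 0.489 0.494
0.08 -1 355 y -23.0 -9.0 x 0.481 0.493
0.08 1 337 y 10.0 25.0 x 0.489 0.497
0.088 -1 375 y -20.0 -8.0 x 0.481 0.492
0.088 1 381 y 10.0 23.0 x 0.489 0.508
0.096 -1 77 y -20.0 -15.0 x 0.482 0.503
0.096 1 83 y 15.0 22.0 x 0.489 0.51
```

The depth data put the fingertips at z≈0.042, above the hub and 37 mm higher than tool_pos implies. I'll open the gripper and check the tip height in all the views.

```bash
M='python3 -m inch'
$M '[[0,0,0,0,70],[0,0,0,0,70],[0,0,0,0,70],[0,0,0,0,70],[0,0,0,0,70]]'
cat >> h.py <<'E'
def wcloud(s):
    K=s['K'];z=s['range_z'];v,u=np.mgrid[:384,:512];x=(u-K[0,2])/K[0,0];y=(v-K[1,2])/K[1,1];t=np.hypot(x,y)+1e-9
    return np.stack([np.tan(t)*x/t*z,-np.tan(t)*y/t*z,-z],-1)@Rm(s).T+np.array(s['position'])
E
python3 - <<'E'
from h import *
st=r.get_state();print(st['tool_pos'],st['opening'])
for n in('scene','side','wrist'):
    s=snap(n);c=wcloud(s) if n=='wrist' else cloud(s);d=c[...,1]-st['tool_pos'][1]
    dk=(s['pixels'].max(2)<55)&(s['range_z']>0)&(abs(c[...,0]-st['tool_pos'][0])<.03)
    for sg in(-1,1):
        m=dk&(sg*d>.025)&(sg*d<.055)&(c[...,2]>.004)
        q=c[m];print(n,sg,m.sum(),np.sort(q[:,2])[:12:2].round(3),np.median(q[q[:,2]<np.sort(q[:,2])[:15].max()],0).round(3))
E
```

```text
clock: 5.4
tool_pos: [0.4968, -0.0543, 0.0244]
eef_rot: [0.101, 0.995, 0.0, 0.0]
contact_force: [-0.2, -0.4, -0.6]
opening: 0.66
[ 0.49676024 -0.05425828  0.02444973] 0.6604534605115838
scene -1 1267 [0.043 0.047 0.05  0.051 0.052 0.055] [ 0.497 -0.087  0.051]
scene 1 739 [0.041 0.046 0.048 0.05  0.052 0.054] [ 0.51  -0.019  0.051]
side -1 353 [0.046 0.048 0.049 0.051 0.053 0.055] [ 0.483 -0.085  0.051]
side 1 1203 [0.044 0.047 0.049 0.051 0.053 0.054] [ 0.498 -0.014  0.052]
wrist -1 6331 [0.044 0.045 0.045 0.045 0.045 0.045] [ 0.481 -0.09   0.045]
wrist 1 12106 [0.044 0.044 0.045 0.045 0.045 0.046] [ 0.495 -0.017  0.045]
```

```bash
M='python3 -m inch'
$M '[[0.04,0,-0.5,0,70],[0,0,-0.5,0,70],[0,0,-0.3,0,70],[0,0,-0.15,0,70],[0,0,0,0,70]]'
$M '[[0,0,0,0,20],[0,0,0,0,20],[0,0,0,0,20],[0,0,0,0,20],[0,0,0,0,20]]' 50
$M '[[0,0,0,0,20],[0,0,0,0,20],[0,0,0,0,20],[0,0,0,0,20],[0,0,0,0,20]]'
python3 - <<'E'
from h import *
st=r.get_state();print(st['tool_pos'],st['moment'],yaw(),st['opening']*88.1)
E
```

```text
clock: 6.05
tool_pos: [0.4975, -0.0542, -0.0121]
eef_rot: [0.1, 0.995, -0.0, -0.0]
contact_force: [-0.5, -1.0, -0.2]
opening: 0.794
clock: 6.55
tool_pos: [0.4979, -0.0541, -0.0116]
eef_rot: [0.101, 0.995, 0.0, 0.0]
contact_force: [0.6, 0.2, 0.7]
opening: 0.383
clock: 7.05
tool_pos: [0.4979, -0.0542, -0.0117]
eef_rot: [0.101, 0.995, 0.0, 0.0]
contact_force: [-0.1, 0.3, 3.7]
opening: 0.379
[ 0.49786281 -0.05418561 -0.01166771] [ 0.11007839 -0.10829706 -0.05827443] 78.45419849376933 33.352549726852196
```

```bash
M='python3 -m inch'
$M '[[0,0,0.5,0,20],[0,0,1,0,20],[0,0,1,0,20],[0,0,1,0,20],[0,0,1,0,20]]'
$M '[[0,0,1,0,20],[0.1,0.8,0.1,0,20],[0.1,0.8,0,0,20],[0.1,0.8,0,0,20],[0.1,0.8,0,0,20]]'
$M '[[0.1,0.8,0,0,20],[0.1,0.8,0,0,20],[0.1,0.8,0,0,20],[0.1,0.8,0,0,20],[0.1,0.8,0,0,20]]'
$M '[[0,0.8,0,0,20],[0,0.4,0,0,20],[0,0,0,0,20],[0,0,0,0,20]]'
python3 - <<'E'
from h import *
s=snap('wrist');np.savez('w4.npz',**s)
cv2.imwrite('pics/w4.png',cv2.resize(s['pixels'][:,:,::-1],(800,600)))
st=r.get_state();print(st['tool_pos'],st['q'],yaw(),st['opening']*88.1,s['position'])
E
```

```text
clock: 7.55
tool_pos: [0.4969, -0.0546, 0.1011]
eef_rot: [0.101, 0.995, -0.0, -0.001]
contact_force: [0.6, -0.8, -3.0]
opening: 0.382
clock: 8.05
tool_pos: [0.5071, 0.0259, 0.1276]
eef_rot: [0.101, 0.995, -0.0, -0.001]
contact_force: [1.3, 0.3, -3.0]
opening: 0.381
clock: 8.55
tool_pos: [0.5196, 0.1259, 0.1274]
eef_rot: [0.101, 0.995, -0.001, -0.001]
contact_force: [0.8, 0.0, -2.4]
opening: 0.379
clock: 8.95
tool_pos: [0.52, 0.1543, 0.1277]
eef_rot: [0.101, 0.995, -0.001, -0.0]
contact_force: [0.4, -0.7, -2.0]
opening: 0.381
[0.52005854 0.15386869 0.12772126] [ 0.04357026  0.8052206  -0.7197758   1.88394776  0.76790396  0.75577736
  0.25200724] 78.37264408468333 33.73400241285639 [0.44218667 0.1698229  0.29314706]
```

View pics/w4.png

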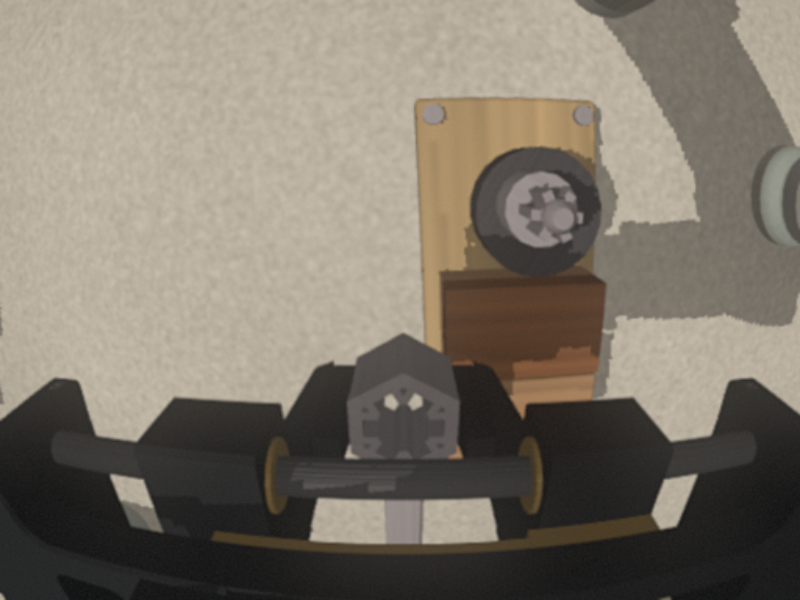

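Wrist view: shoulder circle at about (540,209), nose at (563,217) with the ribs around it, and the held hub at (403,420) with its arm pointing down. I'll take a closer crop for the rib angle.

```bash
python3 - <<'E'
from h import *
s=dict(np.load('w4.npz'));p=s['pixels'][102:168,300:388]
cv2.imwrite('pics/w5.png',cv2.resize(p[:,:,::-1],(800,600),interpolation=cv2.INTER_CUBIC))
c=wcloud(s);k=.64
m=(c[...,2]>.081)&(c[...,2]<.089)&(np.hypot(c[...,0]-.478,c[...,1]-.23)<.03)
v,u=np.nonzero(m);(x,y),rad=cv2.minEnclosingCircle(np.c_[u,v].astype(np.float32));print('shoulder',m.sum(),x,y,rad,onplane(s,x,y,.085,1))
m=(c[...,2]>.1135)&(c[...,2]<.119)&(np.hypot(c[...,0]-.478,c[...,1]-.23)<.03);v,u=np.nonzero(m)
print('tip',m.sum(),u.mean(),v.mean(),np.median(c[m],0))
h=(np.hypot(c[...,0]-.52,c[...,1]-.154)<.03)&(s['range_z']>0)&(c[...,2]>.14)&(c[...,2]<.19)
v,u=np.nonzero(h&(s['pixels'].min(2)>60));print('hub',c[v,u].min(0),c[v,u].max(0))
E
```

```text
shoulder 888 345.4546203613281 133.3438720703125 24.29749870300293 [0.47639477 0.22679043 0.085     ]
tip 220 359.2409090909091 139.22727272727272 [0.47666904 0.22713123 0.11496287]
hub [0.50132983 0.12872591 0.14002318] [0.53563138 0.17184233 0.17794046]
```

View pics/w5.png

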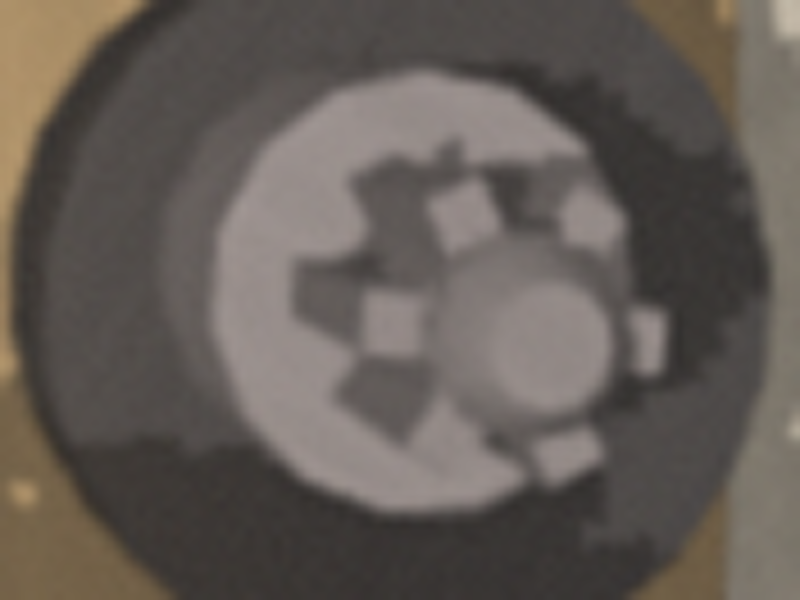

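Crop: rib tops at (465,218), (592,218), (652,340), (568,455) and (392,322), with the nose tip at (555,343).

```bash
python3 - <<'E'
from h import *
s=dict(np.load('w4.npz'));sc=800/88
f=lambda u,v:onplane(s,300+u/sc-.5,102+v/sc-.5,.107,1)
P=[f(*q) for q in((465,218),(592,218),(652,340),(568,455),(392,322))]
C=np.array([.4766,.2269]);print('mid',(P[2]+P[4])/2,(P[0]+P[3])/2)
for A in(P[2][:2]-P[4][:2],P[0][:2]-P[3][:2]): print(np.degrees(np.arctan2(A[1],A[0]))%60,np.hypot(*A))
for p in P: d=p[:2]-C;print(np.degrees(np.arctan2(d[1],d[0]))%360,np.hypot(*d))
# hub held: top face of hub; lever groove light spots as a check on yaw & centre
for q in((391,402),(415,402),(403,393)): print(onplane(s,q[0]*.64,q[1]*.64,.171,1))
c=wcloud(s);g=s['pixels'].min(2)
m=(np.hypot(c[...,0]-.52,c[...,1]-.154)<.03)&(s['range_z']>0)&(g>70);z=c[m][:,2];print(np.histogram(z,np.arange(.13,.19,.004)))
m&=(c[...,2]>.166);q=c[m];print(q.min(0),q.max(0),np.median(q,0))
E
```

```text
mid [0.47702278 0.22831591 0.107     ] [0.47744352 0.22776485 0.107     ]
17.05779209113109 0.020092341662600866
16.586336718347837 0.019136741680919403
192.63467747041724 0.008533351657154912
131.56471771769526 0.010339348059952886
76.5857360159284 0.01152119530226622
19.754713971811913 0.010639941637797952
257.69226011703995 0.008572062950992484
[0.51135963 0.1518206  0.171     ]
[0.5128018  0.15892814 0.171     ]
[0.50899732 0.15600317 0.171     ]
(array([   0,    1,  111,  170,  201,  162,  172,  179,  203,  233, 1894,
          4,    0,    0]), array([0.13 , 0.134, 0.138, 0.142, 0.146, 0.15 , 0.154, 0.158, 0.162,
       0.166, 0.17 , 0.174, 0.178, 0.182, 0.186]))
[0.49168329 0.12726074 0.16600225] [0.53620794 0.17560533 0.23837325] [0.51093652 0.15376994 0.17159331]
```

Ribs are at 16.8° (mod 60) and the lever's grooves at 18.4°, so they nearly match. Moving above the spindle and descending gently.

```bash
M='python3 -m inch'
$M '[[-0.45,0.74,0,-0.25,20],[-0.45,0.74,0,0,20],[-0.45,0.74,0,0,20],[-0.4,0.72,0,0,20],[0,0,0,0,20]]'
$M '[[0,0,-0.5,0,20],[0,0,-0.4,0,20],[0,0,0,0,20],[0,0,0,0,20]]'
$M '[[0,0,-0.15,0,20],[0,0,-0.1,0,20],[0,0,0,0,20]]'
python3 - <<'E'
from h import *
st=r.get_state();print(st['tool_pos'],st['contact_force'],st['moment'],yaw())
E
```

```text
clock: 9.5
tool_pos: [0.4752, 0.2314, 0.1286]
eef_rot: [0.112, 0.994, 0.001, -0.0]
contact_force: [0.3, 0.2, -1.3]
opening: 0.378
clock: 9.9
tool_pos: [0.4766, 0.2281, 0.1049]
eef_rot: [0.114, 0.993, -0.001, -0.0]
contact_force: [-0.6, 0.4, -2.3]
opening: 0.378
clock: 10.2
tool_pos: [0.4764, 0.229, 0.0992]
eef_rot: [0.114, 0.994, -0.0, -0.0]
contact_force: [-0.8, 0.4, -2.0]
opening: 0.384
[0.4764343  0.22903254 0.09919777] [-0.76851309  0.36271798 -1.95927546] [ 0.02899407 -0.11362401  0.00613404] 76.9487842231396
```

```bash
M='python3 -m inch'
$M '[[0,-0.03,-0.1,0,20],[0,0,0,0,20]]'
$M '[[0,0,-0.1,0,20],[0,0,0,0,20]]'
$M '[[0,0,-0.1,0,20],[0,0,0,0,20]]'
```

```text
clock: 10.4
tool_pos: [0.4764, 0.2282, 0.0968]
eef_rot: [0.114, 0.994, -0.0, -0.0]
contact_force: [-0.6, 0.1, -1.9]
opening: 0.381
clock: 10.6
tool_pos: [0.4764, 0.2284, 0.0942]
eef_rot: [0.114, 0.994, -0.0, -0.0]
contact_force: [-0.9, -1.0, -2.6]
opening: 0.379
clock: 10.8
tool_pos: [0.4764, 0.2284, 0.0917]
eef_rot: [0.114, 0.994, -0.0, -0.0]
contact_force: [-0.1, 0.3, -3.2]
opening: 0.38
```

```bash
M='python3 -m inch'
$M '[[0,0,-0.15,0,20],[0,0,0,0,20]]'
$M '[[0,0,-0.2,0,20],[0,0,0,0,20]]'
$M '[[0,0,-0.2,0,20],[0,0,0,0,20]]'
$M '[[0,0,-0.1,0,20],[0,0,0,0,20]]'
```

```text
clock: 11.0
tool_pos: [0.4763, 0.2283, 0.0878]
eef_rot: [0.114, 0.994, -0.0, -0.0]
contact_force: [-0.2, 0.5, -2.0]
opening: 0.381
clock: 11.2
tool_pos: [0.4762, 0.2282, 0.0826]
eef_rot: [0.114, 0.994, -0.0, -0.0]
contact_force: [-0.6, 0.7, -2.4]
opening: 0.385
clock: 11.4
tool_pos: [0.4762, 0.2282, 0.0776]
eef_rot: [0.114, 0.994, -0.0, -0.0]
contact_force: [0.7, -0.1, -1.3]
opening: 0.38
clock: 11.6
tool_pos: [0.4764, 0.2284, 0.0754]
eef_rot: [0.114, 0.994, -0.0, -0.0]
contact_force: [-0.7, -0.4, -2.3]
opening: 0.38
```

```bash
M='python3 -m inch'
$M '[[0,0,-0.06,0,20],[0,0,0,0,20]]'
$M '[[0,0,-0.06,0,20],[0,0,0,0,20]]'
$M '[[0,0,-0.04,0,20],[0,0,0,0,20]]'
python3 - <<'E'
from h import *
s=snap('wrist');c=wcloud(s);m=(np.hypot(c[...,0]-.477,c[...,1]-.228)<.02)&(s['range_z']>0)&(s['pixels'].min(2)>60)
print(np.histogram(c[m][:,2],np.arange(.1,.136,.002)));q=c[m&(c[...,2]>.114)&(c[...,2]<.122)];print(q.min(0),q.max(0),np.median(q,0))
st=r.get_state();print(st['tool_pos'],st['contact_force'],st['moment'])
E
```

```text
clock: 11.8
tool_pos: [0.4765, 0.2284, 0.0741]
eef_rot: [0.114, 0.994, -0.0, -0.0]
contact_force: [-0.2, 0.8, -2.3]
opening: 0.382
clock: 12.0
tool_pos: [0.4767, 0.2286, 0.0733]
eef_rot: [0.114, 0.994, 0.0, 0.0]
contact_force: [-0.4, -1.5, 3.3]
opening: 0.379
clock: 12.2
tool_pos: [0.4767, 0.2286, 0.0732]
eef_rot: [0.114, 0.994, 0.0, 0.001]
contact_force: [-2.6, -2.8, 13.0]
opening: 0.377
(array([ 105,   97,  157,  266,  262,  350,  407,  633, 1804,   74,    0,
          0,    0,    0,    0,    0,    0]), array([0.1  , 0.102, 0.104, 0.106, 0.108, 0.11 , 0.112, 0.114, 0.116,
       0.118, 0.12 , 0.122, 0.124, 0.126, 0.128, 0.13 , 0.132, 0.134]))
[0.45816421 0.2092855  0.11401083] [0.49268731 0.24615562 0.11885506] [0.47385518 0.22894922 0.11675232]
[0.47667618 0.22866964 0.07318145] [-1.69726216 -2.64042914 12.91761399] [-0.41029089  0.39996197 -0.03817062]
```

```bash
M='python3 -m inch'
cat > m.py <<'E'
from h import *
st=r.get_state();print('>>',st['contact_force'].round(1),'M',st['moment'].round(3),'yaw',round(yaw(),2),st['q'].round(2)[[4,5,6]],st['tool_pos'].round(4))
E
$M '[[0,0,0.03,0,20],[0,0,0,0,20],[0,0,0,0,20]]' 60 | tail -1; python3 m.py
$M '[[0,0,0,-0.5,20],[0,0,0,-0.5,20],[0,0,0,0,20]]'| tail -1; python3 m.py
$M '[[0,0,0,-0.5,20],[0,0,0,-0.5,20],[0,0,0,0,20]]'| tail -1; python3 m.py
```

```text
opening: 0.38
>> [-1.3 -2.4  9.1] M [-0.243  0.252  0.023] yaw 76.95 [ 0.87  0.61 -0.03] [0.4767 0.2286 0.0733]
opening: 0.379
>> [-2.3 -1.   8. ] M [-0.161  0.35   0.048] yaw 70.92 [ 0.85  0.59 -0.12] [0.4763 0.2288 0.0733]
opening: 0.377
>> [-2.9 -1.1  8.1] M [-0.122  0.375  0.067] yaw 64.94 [ 0.82  0.57 -0.2 ] [0.4763 0.2289 0.0733]
```

```bash
M='python3 -m inch'
for i in 1; do :; done
$M '[[0,0,0.02,-0.5,20],[0,0,0,-0.5,20],[0,0,0,0,20]]'| tail -1; python3 m.py
$M '[[0,0,0,-0.5,20],[0,0,0,-0.5,20],[0,0,0,0,20]]'| tail -1; python3 m.py
$M '[[0,0,0,-0.5,20],[0,0,0,-0.5,20],[0,0,0,0,20]]'| tail -1; python3 m.py
```

```text
opening: 0.378
>> [-1.9  0.4  5.1] M [0.002 0.247 0.038] yaw 58.99 [ 0.8   0.56 -0.28] [0.4763 0.229  0.0733]
opening: 0.381
>> [-2.1 -0.3  5.8] M [0.102 0.318 0.102] yaw 53.04 [ 0.77  0.54 -0.36] [0.4764 0.229  0.0733]
opening: 0.378
>> [-2.4  1.   5.6] M [0.116 0.244 0.137] yaw 47.08 [ 0.74  0.53 -0.44] [0.4765 0.2292 0.0733]
```

```bash
M='python3 -m inch'
$M '[[0,0,0,-0.5,20],[0,0,0,0,20]]'| tail -1; python3 m.py
$M '[[0,0,0,-0.5,20],[0,0,0,0,20]]'| tail -1; python3 m.py
$M '[[0,0,0,-0.5,20],[0,0,0,0,20]]'| tail -1; python3 m.py
$M '[[0,0,0,-0.5,20],[0,0,0,0,20]]'| tail -1; python3 m.py
```

```text
opening: 0.376
>> [-2.  -0.   5.2] M [0.117 0.184 0.442] yaw 44.16 [ 0.73  0.52 -0.47] [0.4765 0.2292 0.0733]
opening: 0.38
>> [-1.  -0.1  5. ] M [0.077 0.1   0.684] yaw 41.24 [ 0.71  0.51 -0.51] [0.4765 0.2293 0.0733]
opening: 0.384
>> [-2.  -0.1  5.5] M [ 0.16  -0.064  0.878] yaw 38.3 [ 0.7   0.5  -0.55] [0.4766 0.2293 0.0733]
opening: 0.382
>> [-1.6 -0.1  5.5] M [ 0.189 -0.164  1.213] yaw 35.36 [ 0.68  0.5  -0.58] [0.4766 0.2294 0.0733]
```

```bash
python3 - <<'E'
from h import *
s=snap('wrist');b=snap('side');a=snap('scene')
t=cv2.resize(s['pixels'],(532,400));u=np.vstack([cv2.resize(b['pixels'][200:330,150:300],(231,200)),cv2.resize(a['pixels'][110:240,270:420],(231,200))])
cv2.imwrite('pics/w6.png',np.hstack([t,u])[:,:,::-1])
print(r.get_state()['joint_torque'].round(2))
E
```

```text
[  1.3  -46.5   -2.77  -7.67  -0.94  -0.    -1.17]
```

View pics/w6.png

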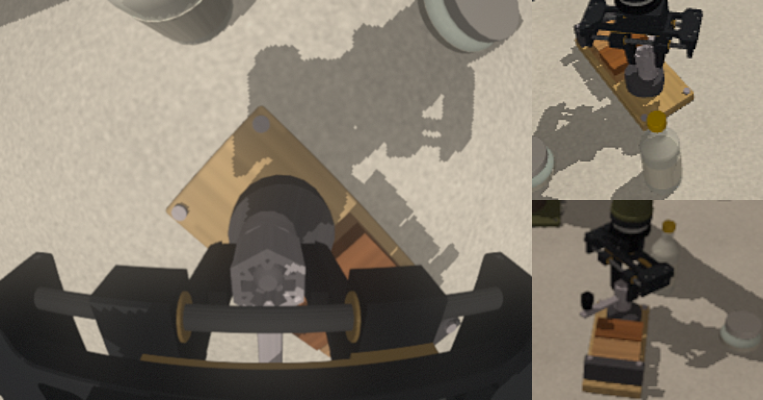

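The lever is on the spindle and follows the gripper. The arm is straight in the wrist view at (268,345) and nothing is touching. Torque is higher than I expected but is a pure couple, so I'll carry on in small steps.

```bash
M='python3 -m inch'
$M '[[0,0,0,-0.4,20],[0,0,0,0,20]]'| tail -1; python3 m.py
$M '[[0,0,0,-0.4,20],[0,0,0,0,20]]'| tail -1; python3 m.py
python3 - <<'E'
from h import *
s=snap('wrist');c=wcloud(s);p=s['pixels'].astype(int);cz=np.array([.4767,.2290])
# lever arm top z≈.094, bright
m=(c[...,2]>.09)&(c[...,2]<.098)&(p.min(2)>70)&(np.hypot(c[...,0]-cz[0],c[...,1]-cz[1])<.1)&(np.hypot(c[...,0]-cz[0],c[...,1]-cz[1])>.022)
q=c[m][:,:2];d=q-cz;print(m.sum(),np.median(np.degrees(np.arctan2(d[:,1],d[:,0]))),q.min(0),q.max(0)); print(yaw()-90)
(vx,vy,x0,y0)=cv2.fitLine(q.astype(np.float32),cv2.DIST_L2,0,.01,.01).ravel();print(np.degrees(np.arctan2(vy,vx)))
E
```

```text
opening: 0.38
>> [-1.9 -1.   4.7] M [ 0.151 -0.238  1.416] yaw 33.02 [ 0.67  0.49 -0.61] [0.4767 0.2294 0.0733]
opening: 0.381
>> [-1.8 -0.1  5.8] M [ 0.173 -0.324  1.61 ] yaw 30.64 [ 0.66  0.48 -0.64] [0.4767 0.2294 0.0733]
683 -58.204366667205726 [0.44605547 0.15697005] [0.52670218 0.22625632]
-59.33954401947357
-43.40077
```

Torque is still rising linearly, past 1.6 N m, which does not fit the clutch. I'll ease the fingers open and see where the lever goes.

```bash
M='python3 -m inch'
$M '[[0,0,0,0,38],[0,0,0,0,38],[0,0,0,0,38]]' 10| tail -1; python3 m.py
$M '[[0,0,0,0,60],[0,0,0,0,60],[0,0,0,0,60],[0,0,0,0,60]]'| tail -1; python3 m.py
cat > lv.py <<'E'
from h import *
s=snap('wrist');c=wcloud(s);p=s['pixels'].astype(int);cz=np.array([.4767,.2285])
d=c[...,:2]-cz;R_=np.hypot(d[...,0],d[...,1])
m=(c[...,2]>.0915)&(c[...,2]<.0965)&(p.min(2)>70)&(R_<.09)&(R_>.022)
a=np.degrees(np.arctan2(d[m][:,1],d[m][:,0]));h,e=np.histogram(a,np.arange(-180,181,10));print(m.sum(),[(int(x),int(y)) for x,y in zip(e,h) if y>5])
k=e[h.argmax()]+5;print('lever yaw',np.median(a[abs(a-k)<15]),'tool',yaw()-90)
t=(c[...,2]>.113)&(c[...,2]<.121)&(p.min(2)>60)&(R_<.025);print('hub top',t.sum(),np.median(c[t],0),c[t].min(0),c[t].max(0))
cv2.imwrite('pics/lv.png',cv2.resize(s['pixels'][:,:,::-1],(800,600)))
E
python3 lv.py
```

```text
opening: 0.427
>> [ 0.3  1.8 -1.3] M [ 0.179 -0.226  0.035] yaw 30.12 [ 0.66  0.48 -0.65] [0.4769 0.2284 0.0727]
opening: 0.677
>> [ 0.  -0.  -1.2] M [-0.003 -0.024 -0.038] yaw 30.14 [ 0.66  0.49 -0.65] [0.4765 0.2283 0.0729]
732 [(-170, 12), (-160, 7), (-150, 9), (-140, 8), (-50, 426), (-40, 265)]
lever yaw -41.5071005759481 tool -59.85576405444128
hub top 2723 [0.47512508 0.23053835 0.116671  ] [0.45828254 0.21015861 0.11300179] [0.49571037 0.24717192 0.11873698]
```

The lever sprang back to about −41.5°, which is the cam contact angle, so it has not clicked. The hub stays seated with its top at 0.117. I'll push at the knob with closed fingers instead, where the force reads directly: lift, move behind the knob, then lower.

```bash
M='python3 -m inch'
$M '[[0,0,0.4,0,70],[0,0,1,0,70],[0,0,1,0,70],[0.5,-0.1,0,0,40],[0.9,-0.25,0,0,10]]'|tail -1
$M '[[0.9,-0.25,0,0,0],[0.9,-0.25,0,0,0],[0.76,-0.23,0,0,0],[0,0,0,0,0],[0,0,0,0,0]]'
python3 lv.py
python3 m.py
```

```text
opening: 0.636
clock: 17.2
tool_pos: [0.5748, 0.2016, 0.1332]
eef_rot: [0.499, 0.867, 0.0, -0.0]
contact_force: [-0.5, 0.5, -0.2]
opening: 0.183
1780 [(-60, 96), (-50, 827), (-40, 784), (-30, 72)]
lever yaw -40.663180354164574 tool -59.7882819857125
hub top 1767 [0.47787173 0.22797622 0.11668286] [0.45897981 0.2082291  0.11305599] [0.49555112 0.24654559 0.11942079]
>> [-0.3  0.4 -0.1] M [-0.019 -0.111  0.02 ] yaw 30.21 [ 0.54  0.79 -0.38] [0.5742 0.202  0.1332]
```

View pics/lv.png

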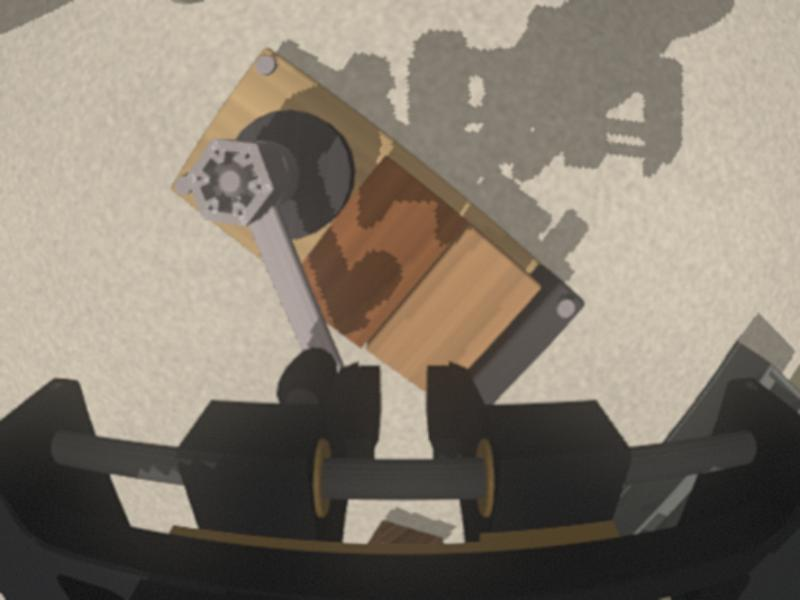

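The picture shows the lever seated at (230,180), with the knob at (308,375) just left of the closing fingers. Lowering behind the knob.

```bash
M='python3 -m inch'
$M '[[0,0,0,0,0],[0,0,0,0,0],[0,0,-0.5,0,0],[0,0,-0.6,0,0],[0,0,-0.5,0,0]]'|tail -2
$M '[[-0.13,-0.15,0,0,0],[-0.13,-0.15,0,0,0],[0,0,0,0,0]]'|tail -2
$M '[[-0.13,-0.15,0,0,0],[0,0,0,0,0]]'|tail -2
$M '[[-0.07,-0.08,0,0,0],[0,0,0,0,0]]'|tail -2
$M '[[-0.07,-0.08,0,0,0],[0,0,0,0,0]]'|tail -2
python3 m.py
```

```text
contact_force: [-0.1, -0.3, 0.4]
opening: 0.006
contact_force: [0.5, 0.2, -0.5]
opening: 0.007
contact_force: [0.9, 0.5, 0.1]
opening: 0.009
contact_force: [0.7, -0.1, 0.3]
opening: 0.005
contact_force: [2.4, 0.4, 0.3]
opening: 0.008
>> [2.4 0.4 0.3] M [ 0.149 -0.528  0.073] yaw 30.15 [ 0.6   0.68 -0.42] [0.563  0.1865 0.0933]
```

```bash
M='python3 -m inch'
$M '[[-0.08,-0.09,0,0,0],[0,0,0,0,0]]'|sed -n '2p;4p'
$M '[[-0.08,-0.09,0,0,0],[0,0,0,0,0]]'|sed -n '2p;4p'
$M '[[-0.09,-0.08,0,0,0],[0,0,0,0,0]]'|sed -n '2p;4p'
$M '[[-0.09,-0.08,0,0,0],[0,0,0,0,0]]'|sed -n '2p;4p'
```

```text
tool_pos: [0.5612, 0.1843, 0.0934]
contact_force: [4.6, 1.3, 2.4]
tool_pos: [0.5595, 0.1824, 0.0935]
contact_force: [4.8, 1.6, 1.1]
tool_pos: [0.5581, 0.1807, 0.0937]
contact_force: [6.2, 2.0, 1.4]
tool_pos: [0.5565, 0.1791, 0.0939]
contact_force: [7.2, 2.3, 1.7]
```

```bash
M='python3 -m inch'
$M '[[-0.09,-0.07,0,0,0],[0,0,0,0,0]]'|sed -n '2p;4p'
$M '[[-0.09,-0.07,0,0,0],[0,0,0,0,0]]'|sed -n '2p;4p'
$M '[[-0.09,-0.07,0,0,0],[0,0,0,0,0]]'|sed -n '2p;4p'
$M '[[-0.1,-0.07,0,0,0],[0,0,0,0,0]]'|sed -n '2p;4p'
```

```text
tool_pos: [0.5549, 0.1777, 0.0941]
contact_force: [7.8, 2.9, 1.2]
tool_pos: [0.5534, 0.1762, 0.0943]
contact_force: [9.7, 2.5, 1.3]
tool_pos: [0.5518, 0.1747, 0.0944]
contact_force: [11.2, 3.3, 0.6]
tool_pos: [0.5499, 0.1731, 0.0946]
contact_force: [11.3, 3.4, 1.0]
```

```bash
python3 lv.py; python3 m.py; python3 - <<'E'
from h import *
for n in('side','scene'):
    s=snap(n);c=cloud(s);d=c[...,:2]-np.array([.4767,.2285]);R_=np.hypot(d[...,0],d[...,1]);p=s['pixels'].astype(int)
    m=(c[...,2]>.088)&(c[...,2]<.098)&(p.min(2)>70)&(R_<.08)&(R_>.025)
    a=np.degrees(np.arctan2(d[m][:,1],d[m][:,0]));print(n,m.sum(),np.median(a),np.percentile(a,[20,80]))
E
```

```text
2904 [(-80, 21), (-70, 450), (-60, 1674), (-50, 730), (-40, 29)]
lever yaw -54.03612176944846 tool -59.867531420289495
hub top 3027 [0.47714659 0.22738773 0.11674403] [0.45611767 0.20878817 0.11301093] [0.49572664 0.24481221 0.11948596]
>> [11.1  3.   0.4] M [ 0.61  -2.489  0.099] yaw 30.13 [ 0.62  0.63 -0.43] [0.55   0.1731 0.0946]
side 59 -53.6254617460369 [-57.88558167 -48.53835021]
  return _methods._mean(a, axis=axis, dtype=dtype,
  ret = ret.dtype.type(ret / rcount)
Traceback (most recent call last):
IndexError: index -1 is out of bounds for axis 0 with size 0
```

View pics/lv.png

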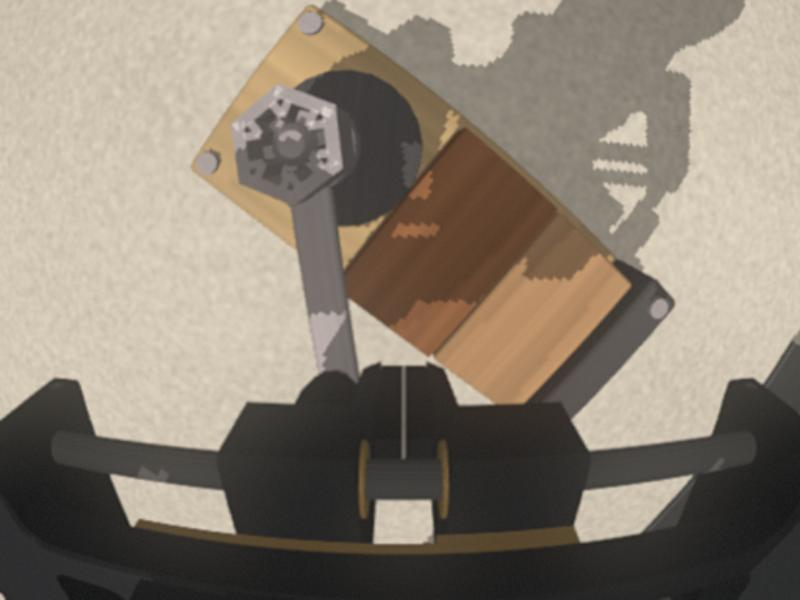

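The lever is at −54° and seated, with the knob against the closed fingers near (330,390). Continuing the push in small steps.

```bash
M='python3 -m inch'
$M '[[-0.1,-0.07,0,0,0],[0,0,0,0,0]]'|sed -n '2p;4p'
$M '[[-0.1,-0.07,0,0,0],[0,0,0,0,0]]'|sed -n '2p;4p'
$M '[[-0.1,-0.06,0,0,0],[0,0,0,0,0]]'|sed -n '2p;4p'
$M '[[-0.1,-0.06,0,0,0],[0,0,0,0,0]]'|sed -n '2p;4p'
```

```text
tool_pos: [0.5481, 0.1715, 0.0947]
contact_force: [13.3, 3.7, 0.1]
tool_pos: [0.5461, 0.1699, 0.0948]
contact_force: [13.9, 3.9, 0.1]
tool_pos: [0.5443, 0.1685, 0.0949]
contact_force: [14.9, 3.3, -0.1]
tool_pos: [0.5331, 0.1632, 0.0926]
contact_force: [-0.9, 0.3, 0.7]
```

The force dropped to zero, so it has snapped over. I'll check the lever before moving anything.

```bash
python3 m.py; python3 lv.py
```

```text
>> [-0.9  0.3  0.7] M [-0.014 -0.09  -0.021] yaw 30.12 [ 0.62  0.61 -0.44] [0.5331 0.1632 0.0926]
2908 [(-100, 75), (-90, 1058), (-80, 1516), (-70, 252), (-60, 7)]
lever yaw -77.93381625532479 tool -59.85635654018992
hub top 3090 [0.47678585 0.22755012 0.11691799] [0.45875171 0.20876557 0.11302515] [0.49565443 0.24636524 0.11949484]
```

One click: the lever moved from −41.5° to about −79° (≈0.65 rad) and is still seated. Backing away and lifting clear.

```bash
M='python3 -m inch'
$M '[[0.3,0.1,0,0,0],[0.3,0.1,0.4,0,0],[0,0,1,0,0],[0,0,1,0,0],[0,0,1,0,0]]'
$M '[[0,0,1,0,0],[0,0,0.5,0,0],[0,0,0,0,0],[0,0,0,0,0],[0,0,0,0,0]]'
python3 lv.py; python3 m.py; sleep 0; python3 -m inch '[[0,0,0,0,0],[0,0,0,0,0],[0,0,0,0,0]]' >/dev/null; python3 lv.py
python3 - <<'E'
from h import *
a=snap('scene');cv2.imwrite('pics/fin.png',cv2.resize(a['pixels'][:,:,::-1],(800,600)))
E
```

```text
clock: 21.75
tool_pos: [0.5488, 0.1691, 0.1783]
eef_rot: [0.499, 0.867, -0.001, -0.001]
contact_force: [0.3, 1.1, -0.0]
opening: 0.004
clock: 22.25
tool_pos: [0.5487, 0.1687, 0.214]
eef_rot: [0.499, 0.867, -0.001, -0.001]
contact_force: [0.1, -0.6, -0.2]
opening: 0.004
1032 [(-100, 40), (-90, 424), (-80, 506), (-70, 61)]
lever yaw -78.8161078294589 tool -59.83823493461122
hub top 908 [0.47708118 0.22742077 0.11697024] [0.45955213 0.20845224 0.11314657] [0.49538281 0.24647837 0.11917405]
>> [-0.2  1.2 -0.7] M [-0.002 -0.124  0.034] yaw 30.16 [ 0.47  0.9  -0.3 ] [0.5487 0.1688 0.214 ]
1029 [(-100, 40), (-90, 423), (-80, 501), (-70, 63)]
lever yaw -78.84404142488424 tool -59.8408557105679
hub top 901 [0.47722969 0.22779422 0.11687465] [0.45928025 0.2085883  0.11300914] [0.49533882 0.24640869 0.11940805]
```

View pics/fin.png

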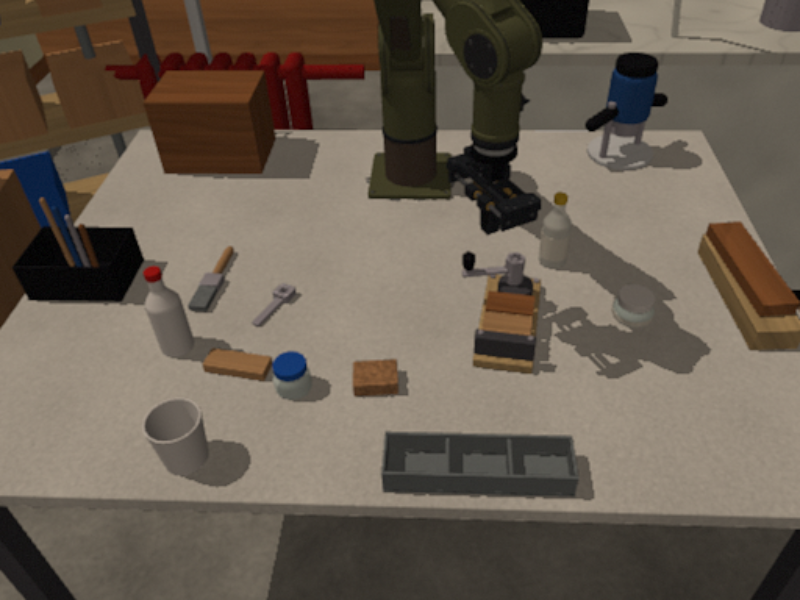

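The scene shows the lever on the spindle at (515,265) with its knob at (469,262). The gripper is clear and all the other things stand where they were.

```bash
python3 -c "from plant import r; print(r.finish_job())"
```

```text
the job is handed in; nothing more can be done
None
```

The lever is home on the spindle and the clutch appears to have clicked once. I let go, backed the gripper clear and handed the job in at about 22 s on the robot's clock.

**How it went:**
- **Gripping:** the first grip closed above the hub, because the fingertips stood about 19 mm above the reported tool point rather than 19 mm ahead of it. I measured that, lowered 37 mm and gripped the flats.
- **Seating:** the grooves were already within 2° of the ribs, so the lever slid down to the shoulder without force.
- **Turning:** turning it by the hub met much more torque than described, up to 1.6 N m against about 0.5. I eased the fingers open before any click and the lever sprang back to the cam's contact angle. I then pushed the knob with closed fingers until it snapped over, at about 15 N.

**Last checks:**
- **Seating height:** the hub top is at z = 0.117, which is the shoulder plus the 32 mm hub, and it is centred at about (0.477, 0.228).
- **Clutch slip:** I could not read it directly. The lever went from −41.5° to −78.8°, about 0.65 rad, and stayed there in two consecutive readings. That fits one click.
- **Surroundings:** the final scene picture shows the other things where they started and the gripper touching nothing.

**What disagreed:** the force before the click was about twice what the description gives. I did not find out why.

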